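# Stow the loaded torch in the chart-table tray

## Task

One of the two black torches lying on the chart table has its battery in and the other is empty; only their weight tells them apart. Find the loaded one by hefting, stand it upright on its lens in the large cork-lined bay of the pulled-out tray and let go, then push the tray fully home and, after that, slide the catch across its front as far as it goes. Leave the empty torch lying on the table and all the other things where they are.

Things in the scene. Friction and masses are not known exactly. Their poses are not given: they have to be found in the camera images.
- torch_a: Black torch, 140 mm long, lying flat, on the left (+y), lens towards the tray. Origin on the barrel axis, 45 mm from the plain tail, 95 mm from the flat lens face, 21 mm above the table; x points to the lens, z up. Barrel 42 x 42 mm from x = -45 to 60 mm, head 56 mm wide from x = 60 to 95 mm, z = -21 to 29 mm. 0.13-0.22 kg empty, 0.38-0.55 kg with battery (near origin).
- torch_b: Black torch, 140 mm long, lying flat, on the right (-y), lens towards the tray. Origin on the barrel axis, 45 mm from the plain tail, 95 mm from the flat lens face, 21 mm above the table; x points to the lens, z up. Barrel 42 x 42 mm from x = -45 to 60 mm, head 56 mm wide from x = 60 to 95 mm, z = -21 to 29 mm. 0.13-0.22 kg empty, 0.38-0.55 kg with battery (near origin).
- tray_frame: Fixed wooden base, 255 x 237 x 6 mm, carrying the pull-out tray and the catch. Origin at table height, under the centre of the tray when home; x points along the tray's travel to the back stop (away from the robot), y to the left. The base reaches from x = -165 to +90 mm and y = -153 to +85 mm.
- tray (a joint): How far the plywood tray is pulled out towards the robot (along -x of tray_frame), in m: 0 fully home, 0.09 fully out. It runs with about 1.5 N friction and stays where it is left. Tray 150 x 150 mm outside, floor 11.5 mm and rim 41 mm above the table, walls 6 mm.
- bay (a point): Centre of the floor of the tray's large cork-lined left bay, open above, 138 mm along x by 99 mm along y inside, with walls 29 mm high round it (a low divider on its right, then a narrow bay of pencils). Moves with the tray; axes as tray_frame.
- tray_front (a point): Middle of the top edge of the tray's front wall, on its outer face towards the robot, 41 mm above the table; push on this wall towards +x of tray_frame. Moves with the tray.
- catch (a joint): How far the steel catch is slid across the tray's front (along +y of tray_frame), in m: 0 drawn back, 0.04 fully across, at its stop. About 1.5 N friction. The bar, 18 x 52 mm, top 25 mm above the table, runs between two 30 mm high guides to the right of the tray's front and crosses just in front of the homed tray, so the tray must be home first.
- catch_knob (a point): Top centre of the catch's upright knob, a steel pin 16 mm in diameter that stands from 25 to 67 mm above the table. Moves with the catch.
- compass: Grey plastic base-plate compass, 110 x 62 x 17 mm, beside the right torch. Origin under its centre.
- dividers: Stainless steel dividers lying flat, 150 x 45 x 9 mm, beside the left torch. Origin under their centre.
- protractor: Clear acrylic half-round protractor, 150 mm across, 4 mm thick, at the back left. Origin under the middle of its straight edge.
- paperweight: Green glass dome paperweight, 72 mm across, 40 mm high, left of the parallel rule, near the robot. Origin under its centre.
- logbook: Closed blue logbook, 105 x 150 x 18 mm, at the back right. Origin under its centre.
- rule: Dark wooden parallel rule, 50 x 200 x 8 mm, lying across in front of the tray, near the robot. Origin under its centre.
Things that resemble listed ones, but are neither listed nor needed, are in the scene too. Leave any blue, red or turquoise look-alike of the torch_b alone.

How it is judged:
By the outcome, as a careful person would: the job done as asked, in the order asked, and still so for the second after the job is handed in, with the robot touching nothing.
It also fails if it takes over 72 s, if anything falls off the work surface, if the arm or the gripper's body presses on something with over 40 N, if the wrist force passes 120 N, or if a joint passes its speed limit or range.

## Robot

A 7-joint arm with a two-finger parallel gripper is mounted at the origin on the work surface. World frame = base frame: x ahead of the robot, y to its left, z up, the work surface at z = 0. Lengths are in m, angles in rad, forces in N, time in s.
With the tool pointing down it reaches from about 0.35 to 0.9 m from the base axis. Payload 8.1 kg.
Tool frame: the origin (TCP) lies midway between the tips of the shut fingers; the grasp point (between the pads) lies 19 mm behind it; z points along the fingers, y is the direction in which the jaws open and shut (so a half turn about z gives the same grasp; the last joint's range is limited). The gripper opens to 92 mm and grips with 3 to 60 N. Pads are 19 mm wide; open, the fingers measure 130 mm over their backs; the gripper's body (75 mm by 190 mm) begins 47 mm behind the grasp point.
Start: joints at [1.077, 0.434, 0.025, 1.573, -0.012, 1.134, -0.075], TCP at [0.238, -0.578, 0.227] pointing down, gripper open.
Joint ranges: [-2.62, 2.62], [-0.44, 2.09], [-1.27, 1.32], [0.08, 2.57], [-1.32, 4.46], [0.12, 2], [-2.74, 2.74]. Speed limits (rad/s): [2.22, 2.22, 3.01, 3.01, 3.14, 3.14, 3.14].

## Interface

Orientations are given as a unit quaternion [w, x, y, z].
In Python, from cell import env gives the robot as it stands. Calls block until the motion is done:
- env.goto(position, orientation): joint-space move of the TCP to a pose.
- env.move_straight(position, frame=None, v=0.15, until_force=None): straight line of the TCP; frame=None keeps the orientation; v is the mean speed in m/s. With until_force (N) it stops when the force on the tool has changed by that much, and returns True; else False.
- env.movej(angles): joint-space move.
- env.move_gripper(opening, effort=None): opening from 0.0 (shut) to 1.0 (fully open); effort is the grip in N (None keeps the last); returns when the fingers have stopped.
- env.dwell(seconds).
- env.solve_ik(position, orientation): joint angles nearest the present ones, or None.
- env.observe(): the state.
- env.capture(name): name is "scene" or "top" or "wrist"; returns a dict with "color" (384x512x3 uint8, red, green, blue), "K" (3x3 intrinsics, pixels), "rvec" (rotation vector, rad) and "tvec" (3), from world to camera coordinates, as OpenCV has them; the wrist camera has in their place "mount" (4x4, takes a point from camera to tool coordinates, whose origin is the TCP and whose axes are the flange's). Camera axes: x right, y down, z forward; pixel columns grow to the right and rows downward; lengths in m; the calibration is good to about 2 mm. A picture is of the moment at which its call begins: read the wrist's pose just before it. There is no depth.
A pose or a line that the arm cannot do raises env.IKError and nothing moves.
- env.job_done(): hands the job in, once; it reports no verdict.
Trained networks look in a picture, given as the dict that the camera call returned (one of the last four; its "shot" number tells which), for a name from the list of things; names that differ only in an ending like _2 or _b are one class to them, and where a whole thing is asked for, a point or a joint stands for the part that bears it (a point fixed in the world has none). Each returns a list of dicts, best first, with "conf" (0 to 1); they miss things now and then, are a little off and sometimes report something else, mostly with a low value. They report only what shows in the picture. A call takes as long as a camera call. They do not tell look-alikes from the thing itself.
- env.regions_of(picture, query): "pixels" (384x512 bool, what is visible of it) and "at" ([column, row] in pixels, amid what is visible of it).
- env.place_of(picture, query): "at" ([column, row] in pixels: a listed point, or the origin of a listed thing).
The state is a dict: "time_s": time; "joint_pos": joint angles; "joint_velocities": joint speeds; "joint_efforts": joint torques, N m; "tool_pos": TCP position; "tool_rot": TCP orientation; "ft_force": force on the tool from outside, world axes, zero at the start; "ft_torque": the same for the moment, N m; "gripper_width": opening from 0.0 (shut) to 1.0 (fully open).
Only numpy, scipy, OpenCV 4.12 (cv2) and the standard library are available. Lean on these libraries where they do the work, as an engineer would, in place of code of your own. Each camera call takes 0.05 s, during which the arm holds its last target. There are 200 camera calls.

## Working session

There is one attempt and no reset: what is moved stays moved. The work goes in short steps, each a Python script; the robot and the scene stay as the last script left them, time stands still between calls to the robot, and variables do not carry over. Pictures are saved under pics/ and viewed, on a budget of 10 in all, crops included, one or two more only if the job needs it, and the job is handed in when it is done.

```bash
mkdir -p pics; ls; cat > h.py <<'E'
import numpy as np, cv2
from cell import env
from scipy.spatial.transform import Rotation as R
def cam(p):
    """R,t world->cam"""
    return cv2.Rodrigues(np.array(p["rvec"],float))[0], np.array(p["tvec"],float).ravel()
def ray(p,uv,z):
    Rm,t=cam(p); d=Rm.T@np.linalg.inv(p["K"])@np.array([uv[0],uv[1],1.]); c=-Rm.T@t
    return c+d*(z-c[2])/d[2]
def save(img,name): cv2.imwrite("pics/"+name,cv2.cvtColor(img,cv2.COLOR_RGB2BGR))
E
python3 - <<'E'
from h import *
o=env.observe(); print({k:np.round(v,3) for k,v in o.items()})
s=env.capture("scene"); t=env.capture("top")
save(np.hstack([s["color"]]),"scene.png"); save(cv2.resize(t["color"],(800,600)),"top.png")
for n,z in [("torch_a",.021),("torch_b",.021),("tray_frame",0),("bay",.0115),("tray_front",.041),("catch_knob",.067),("compass",0),("rule",0),("paperweight",0),("dividers",0),("logbook",0)]:
    for P,l in((t,"top"),(s,"scene")):
        print(n,l,[(np.round(d["at"],1).tolist(),round(d["conf"],2),np.round(ray(P,d["at"],z),3)[:2].tolist()) for d in env.place_of(P,n)])
E
```

```text
pics
{'time_s': np.float64(0.0), 'joint_pos': array([ 1.077,  0.435,  0.025,  1.574, -0.012,  1.134, -0.075]), 'joint_velocities': array([ 0.   ,  0.   , -0.001, -0.   ,  0.001, -0.   , -0.001]), 'joint_efforts': array([-0.0000e+00, -6.6784e+01,  9.8500e-01, -3.1445e+01, -6.1000e-02,
        4.3000e-02,  0.0000e+00]), 'tool_pos': array([ 0.238, -0.577,  0.226]), 'tool_rot': array([-0.001,  0.981,  0.194, -0.   ]), 'ft_force': array([-0.367,  0.462,  0.606]), 'ft_torque': array([ 0.02 , -0.036,  0.038]), 'gripper_width': np.float64(1.004)}
torch_a top [([337.0, 188.4], 0.96, [0.49, -0.337]), ([310.6, 275.8], 0.92, [0.207, -0.241]), ([130.3, 195.3], 0.85, [0.478, 0.343]), ([381.9, 132.9], 0.75, [0.674, -0.494]), ([395.1, 176.3], 0.73, [0.527, -0.531])]
torch_a scene [([198.4, 132.0], 0.91, [0.489, -0.339]), ([285.1, 101.0], 0.88, [0.201, -0.256]), ([115.6, 135.1], 0.73, [0.689, -0.498]), ([371.2, 300.7], 0.61, [0.476, 0.337]), ([152.4, 105.4], 0.56, [0.538, -0.525])]
torch_b top [([337.0, 188.4], 0.96, [0.49, -0.337]), ([310.6, 275.8], 0.92, [0.207, -0.241]), ([130.3, 195.3], 0.85, [0.
[... 684 characters left out ...]
[284.3, 221.3], 0.89, [0.5, 0.057])]
catch_knob top []
catch_knob scene [([239.3, 196.1], 0.71, [0.549, -0.065])]
compass top [([351.7, 223.1], 0.81, [0.374, -0.387])]
compass scene [([216.9, 112.7], 0.88, [0.39, -0.379])]
rule top [([244.4, 228.8], 0.96, [0.362, -0.028])]
rule scene [([292.1, 177.1], 0.78, [0.373, -0.041]), ([278.1, 361.5], 0.21, [0.73, 0.287])]
paperweight top [([193.9, 223.9], 0.64, [0.381, 0.139])]
paperweight scene [([337.2, 219.6], 0.71, [0.373, 0.138])]
dividers top [([124.3, 232.6], 0.49, [0.356, 0.368])]
dividers scene [([405.0, 273.7], 0.59, [0.353, 0.351])]
logbook top [([319.2, 112.6], 0.93, [0.753, -0.29])]
logbook scene [([129.5, 194.6], 0.62, [0.764, -0.303])]
```

View pics/top.png

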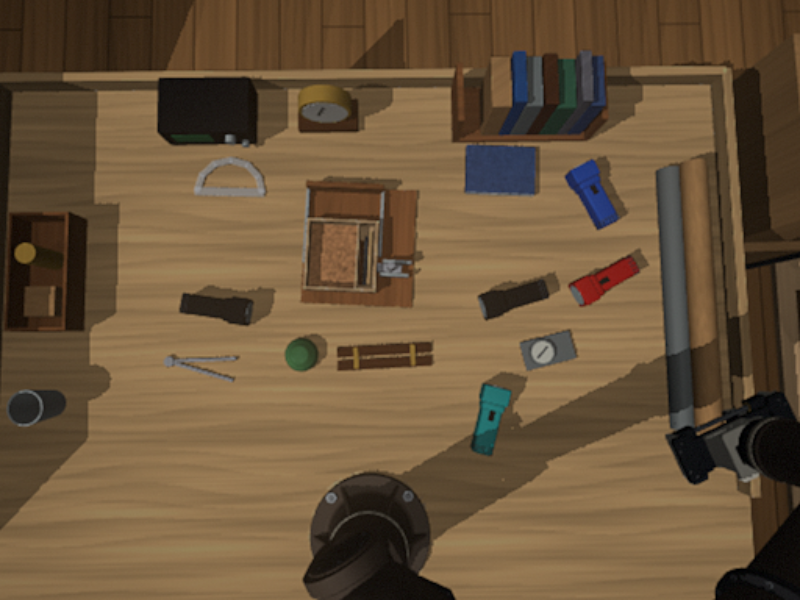

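View pics/scene.png

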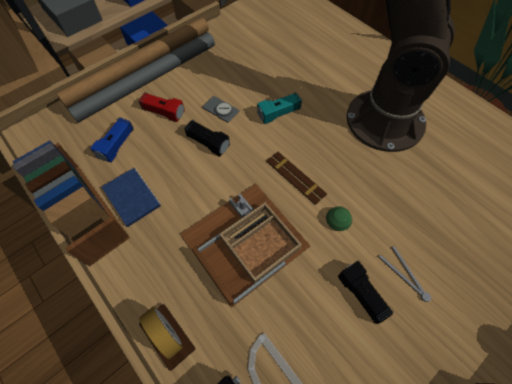

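The top view shows five torch-like things. The black ones are at native (130,195) on the left, which is torch_a, and (337,188) on the right, which is torch_b. The look-alikes are red (395,176), blue (382,133) and turquoise (311,276). The tray is at about (217,150), with the cork bay on its left and the catch on its right. I'll confirm the black pair in a crop and get their axes.

```bash
cat >> h.py <<'E'
def axis(pic,reg,z,rayf=ray):
    v,u=np.nonzero(reg); i=np.linspace(0,len(u)-1,min(400,len(u))).astype(int)
    P=np.array([rayf(pic,(u[k],v[k]),z)[:2] for k in i]); c=P.mean(0); w,V=np.linalg.eigh(np.cov((P-c).T))
    return c,V[:,1],np.ptp((P-c)@V[:,1]),np.ptp((P-c)@V[:,0])
E
python3 - <<'E'
from h import *
s=env.capture("scene"); t=env.capture("top")
for P,l in((t,"top"),(s,"scene")):
    for d in env.regions_of(P,"torch_a"):
        c,a,L,W=axis(P,d["pixels"],.025); print(l,np.round(d["at"]),P["color"][d["pixels"]].mean(0).round(),c.round(3),"ang",np.degrees(np.arctan2(a[1],a[0])).round(1),round(L,3),round(W,3))
    for n in("tray_frame","tray"):
        for d in env.regions_of(P,n):
            m=d["pixels"].astype(np.uint8); q=cv2.boxPoints(cv2.minAreaRect(cv2.findNonZero(m)));
            print(l,n,round(d["conf"],2),np.round([ray(P,x,.006 if n!="tray" else .041)[:2] for x in q],3).tolist())
C=t["color"]; up=lambda x,y,w,h,f:cv2.resize(C[y:y+h,x:x+w],None,fx=f,fy=f,interpolation=cv2.INTER_CUBIC)
save(np.vstack([np.hstack([up(105,170,70,50,5.7),up(300,165,70,50,5.7)]),up(180,105,100,100,3)[:, :].copy() if 0 else np.hstack([up(185,108,95,95,3),np.zeros((285,798-285,3),np.uint8)])]),"crop.png")
E
```

```text
top [316. 266.] [35. 89. 85.] [ 0.234 -0.249] ang 164.6 0.138 0.063
top [140. 198.] [45. 37. 28.] [0.47  0.309] ang 81.3 0.149 0.055
top [385. 179.] [120.  37.  31.] [ 0.515 -0.498] ang 117.9 0.15 0.056
top [379. 124.] [ 39.  54. 106.] [ 0.704 -0.483] ang -156.3 0.143 0.075
top [328. 192.] [46. 38. 30.] [ 0.481 -0.304] ang 105.4 0.144 0.056
top [249. 171.] [105. 103. 104.] [ 0.55  -0.046] ang 87.5 0.046 0.021
top tray_frame 0.72 [[0.481, 0.145], [0.747, 0.133], [0.732, -0.11], [0.466, -0.093]]
top tray 0.66 [[0.503, 0.129], [0.656, 0.123], [0.648, -0.027], [0.495, -0.019]]
top tray 0.56 [[0.811, -0.214], [0.809, -0.36], [0.697, -0.356], [0.699, -0.211]]
scene [210. 136.] [24. 23. 21.] [ 0.481 -0.302] ang 104.4 0.157 0.081
scene [162. 109.] [89. 27. 23.] [ 0.516 -0.499] ang 115.0 0.165 0.085
scene [111. 145.] [26. 45. 91.] [ 0.706 -0.485] ang -151.3 0.16 0.09
scene [276. 105.] [22. 71. 68.] [ 0.237 -0.249] ang 167.2 0.155 0.092
scene [363. 291.] [17. 16. 15.] [0.472 0.311] ang 79.3 0.143 0.071
scene [219. 107.] [86. 88. 83.] [ 0.381 -0.365] ang 103.6 0.107 0.062
scene [261. 241.] [102.  78.  55.] [0.578 0.054] ang 58.4 0.208 0.2
scene tray_frame 0.79 [[0.723, -0.109], [0.442, -0.099], [0.487, 0.154], [0.737, 0.126]]
scene tray 0.97 [[0.654, -0.027], [0.49, -0.026], [0.509, 0.137], [0.661, 0.129]]
```

View pics/crop.png

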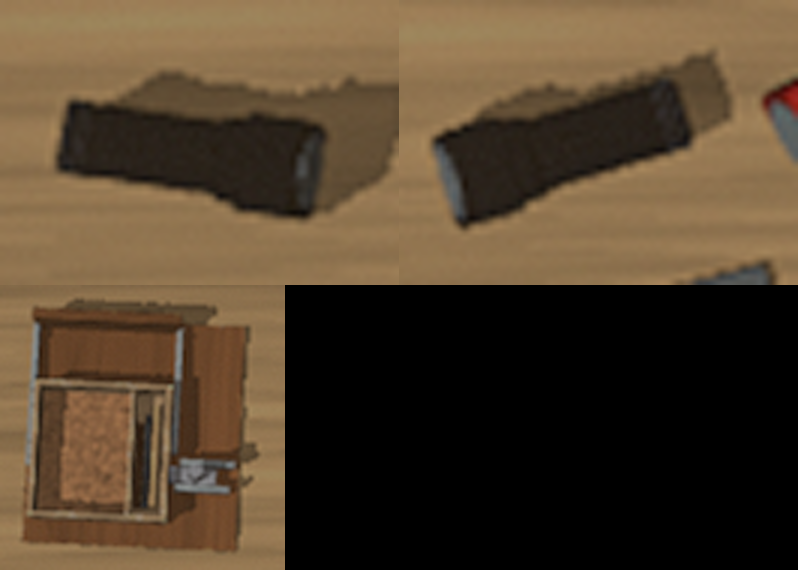

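Crop: both are black with a grey lens face towards the tray. torch_a's lens is on the right and torch_b's on the left, so both fit, and the coloured ones are excluded. The catch knob and steel guides show to the right of the tray's front. Next I'll check which tilted grasps are reachable, with the body leaning over the tail so the torch can be uprighted.

```bash
cat >> h.py <<'E'
def quat(z,y):
    z=np.array(z,float);y=np.array(y,float);M=np.c_[np.cross(y,z),y,z]; q=R.from_matrix(M).as_quat(); return np.r_[q[3],q[:3]]
def tool(head,elev,flip=1):
    """approach heading (deg), elevation below horizontal (deg), jaws level"""
    h=np.radians(head);e=np.radians(elev)
    z=np.array([np.cos(h)*np.cos(e),np.sin(h)*np.cos(e),-np.sin(e)]); y=flip*np.array([-np.sin(h),np.cos(h),0])
    return z,quat(z,y)
def tcp(g,z): return np.array(g)+0.019*z
E
python3 - <<'E'
from h import *
T={"a":((.476,.337),-100.),"b":((.489,-.332),105.)}
bay=np.array([.5765,.071])
for a in (20,30,40,50):
  for f in (1,-1):
    r=[]
    for k,(o,d) in T.items():
        u=np.array([np.cos(np.radians(d)),np.sin(np.radians(d))])
        z,q=tool(d,90-a,f); g=np.r_[np.array(o)-.005*u,.027]
        ok=[env.solve_ik(tcp(g+[0,0,h],z),q) is not None for h in(0,.05,.15)]
        r.append((k,ok))
    pl=[]
    for hd in range(-180,180,15):
        z,q=tool(hd,a,f)
        if all(env.solve_ik(tcp(np.r_[bay,.0115+.1+h],z),q) is not None for h in(0,.04,.12)): pl.append(hd)
    print(a,f,r,"place",pl)
E
```

```text
20 1 [('a', [True, True, True]), ('b', [True, True, True])] place [-120, -105, -90, -75, -60, -45, -30, -15, 30, 45, 60, 75, 90, 105, 120, 135]
20 -1 [('a', [True, True, True]), ('b', [True, True, True])] place [-120, -105, -90, -75, -60, -45, -30, 30, 45, 60, 75, 90, 105, 120, 135]
30 1 [('a', [True, True, True]), ('b', [True, True, True])] place [-120, -105, -90, -75, -60, -45, -30, -15, 30, 45, 60, 75, 90, 105, 120, 135, 150]
30 -1 [('a', [True, True, True]), ('b', [True, True, True])] place [-120, -105, -90, -75, -60, -45, -30, -15, 30, 45, 60, 75, 90, 105, 120, 135, 150]
40 1 [('a', [True, True, True]), ('b', [True, True, True])] place [-135, -120, -105, -90, -75, -60, -45, -30, -15, 0, 15, 30, 45, 60, 75, 90, 105, 120, 135, 150]
40 -1 [('a', [True, True, True]), ('b', [True, True, True])] place [-135, -120, -105, -90, -75, -60, -45, -30, -15, 0, 15, 30, 45, 60, 75, 90, 105, 120, 135, 150]
50 1 [('a', [True, True, True]), ('b', [True, True, True])] place [-180, -165, -150, -135, -120, -105, -90, -75, -60, -45, -30, -15, 0, 15, 30, 45, 60, 75, 90, 105, 120, 135, 150, 165]
50 -1 [('a', [True, True, True]), ('b', [True, True, True])] place [-180, -165, -150, -135, -120, -105, -90, -75, -60, -45, -30, -15, 30, 45, 60, 75, 90, 105, 120, 135, 150, 165]
```

```bash
cat >> h.py <<'E'
def wcap():
    o=env.observe(); p=env.capture("wrist"); q=np.array(o["tool_rot"]); T=np.eye(4); T[:3,:3]=R.from_quat([q[1],q[2],q[3],q[0]]).as_matrix(); T[:3,3]=o["tool_pos"]
    W=np.linalg.inv(T@np.array(p["mount"])); p["rvec"]=cv2.Rodrigues(W[:3,:3])[0].ravel(); p["tvec"]=W[:3,3]; return p
def look(name,near,z):
    p=wcap(); out=[(np.round(ray(p,d["at"],z)[:2],3),round(d["conf"],2),d["at"]) for d in env.place_of(p,name)]
    return p,sorted(out,key=lambda x:np.hypot(*(x[0]-near)))
def ft(): 
    v=[]
    for _ in range(5): env.dwell(.06); v.append(env.observe()["ft_force"])
    return np.mean(v,0)
def best(poses):
    """pose list -> index with least joint travel"""
    j=np.array(env.observe()["joint_pos"]); c=[]
    for p,q in poses:
        s=env.solve_ik(p,q); c.append(9e9 if s is None else np.abs(np.array(s)-j).max())
    print("travel",np.round(c,2)); return int(np.argmin(c))
E
python3 - <<'E'
from h import *
o,d=np.array([.489,-.332]),105.; A=35
u=np.array([np.cos(np.radians(d)),np.sin(np.radians(d))])
C=[tool(d,90-A,f) for f in(1,-1)]
i=best([(tcp(np.r_[o,.147],z),q) for z,q in C]); z,q=C[i]; print("flip",(1,-1)[i])
env.goto(tcp(np.r_[o,.147],z),q)
print(env.observe()["time_s"])
p,l=look("torch_b",o,.021); print(l); save(p["color"],"w1.png")
for r in env.regions_of(p,"torch_b"):
    c,a,L,W=axis(p,r["pixels"],.025); print(c.round(3),np.degrees(np.arctan2(a[1],a[0])),L,W)
print(ft())
E
```

```text
travel [1.85 0.92]
flip -1
2.9667
[(array([ 0.491, -0.336]), 0.88, [259.7, 266.1]), (array([ 0.207, -0.24 ]), 0.74, [56.8, 127.3])]
[ 0.479 -0.297] 106.02297251730842 0.15058656733967896 0.05982454422682536
[ 0.238 -0.25 ] 164.0232298717928 0.17312178646882323 0.05820580339410954
[-0.16000933  0.10430881  0.04491673]
```

View pics/w1.png

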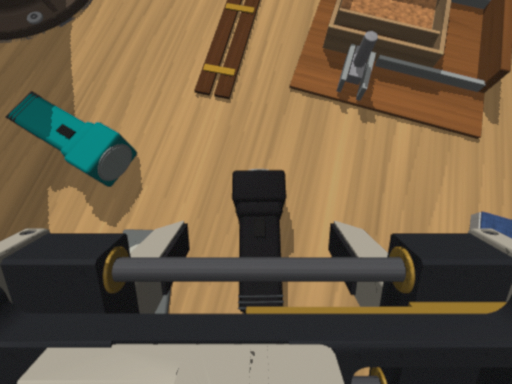

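The wrist view shows the black torch_b centred between the open fingers (barrel at column 260, head at (258,190)) and the turquoise one well clear. I'll descend, grip and heft.

```bash
cat > heft.py <<'E'
from h import *
def heft(o,d,f,A=35):
    u=np.array([np.cos(np.radians(d)),np.sin(np.radians(d))]); z,q=tool(d,90-A,f); g=np.r_[o-.003*u,.027]
    env.move_straight(tcp(g+[0,0,.12],z),q); b=ft()
    print("contact",env.move_straight(tcp(g,z),until_force=8))
    env.move_gripper(.3,30); w=env.observe()["gripper_width"]
    env.move_straight(tcp(g+[0,0,.06],z)); env.dwell(.2); a=ft()
    print("width",round(w*92,1),"mm base",b.round(2),"lift",a.round(2),"mass",((b-a)[2]/9.81).round(3),"t",env.observe()["time_s"])
    return g,z,q
E
python3 - <<'E'
from heft import *
heft(np.array([.491,-.335]),105.5,-1)
E
```

```text
contact False
width 41.8 mm base [ 0.11 -0.04  0.08] lift [ 0.01 -0.07 -4.38] mass 0.454 t 6.775
```

Hefted 0.454 kg, so torch_b is the loaded one and torch_a stays untouched. Now I'll upright it and hover over the bay.

```bash
python3 - <<'E'
from heft import *
A=35; bay=np.array([.5765,.071]); yaw=np.radians(-2.8); tgt=bay+.015*np.array([np.cos(yaw),np.sin(yaw)])
p0=np.array(env.observe()["tool_pos"]); env.move_straight(p0+[0,0,.12])
H=[67,77,87,97]
def G(hd,z): 
    h=np.radians(hd); return np.r_[tgt-.006*np.array([np.cos(h),np.sin(h)]),.0115+.098+z]
P=[]
for hd in H: z,q=tool(hd,A,-1); P.append((tcp(G(hd,.08),z),q))
print([env.solve_ik(*p) for p in P][2])
i=best(P); hd=87
z,q=tool(hd,A,-1)
env.goto(tcp(G(hd,.08),z),q)
o=env.observe(); print(o["time_s"],o["ft_force"].round(2),o["gripper_width"])
s=env.capture("scene"); t=env.capture("top")
print([(d["at"],np.round(ray(s,d["at"],.0115),3)) for d in env.place_of(s,"bay")])
save(np.hstack([cv2.resize(s["color"][90:330,120:360],(400,400)),cv2.resize(t["color"][80:230,150:300],(400,400))]),"hover.png")
E
```

```text
[ 0.71806263  0.75465987 -0.66689072  1.74214253 -0.624114    0.99814281
  0.522876  ]
travel [0.96 0.78 0.61 0.45]
9.2583 [-0.42  0.39 -4.28] 0.45253545305370213
[([262.7, 250.3], array([0.587, 0.072, 0.011])), ([283.7, 222.2], array([0.493, 0.05 , 0.011]))]
```

View pics/hover.png

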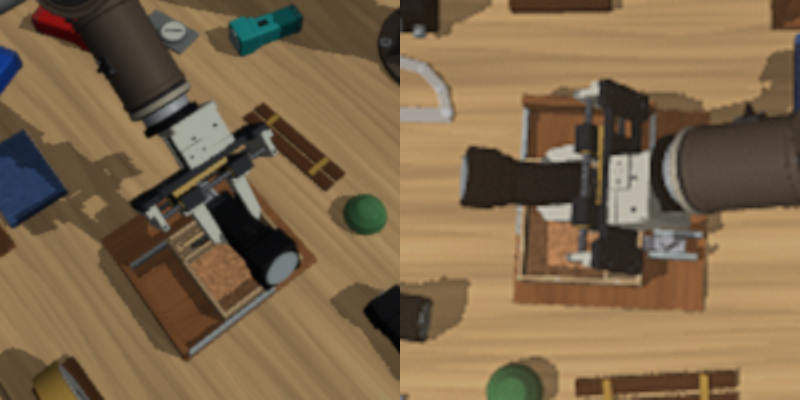

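The hover view shows the torch still nearly level: I had the jaw sign wrong for the upright turn (flip must be +1, since the pitch passes through vertical). Nothing has been touched. I'll raise it, turn it the right way and re-check.

```bash
cat > place.py <<'E'
from heft import *
A=35; bay=np.array([.5785,.071]); yaw=np.radians(-2.8); tgt=bay+.015*np.array([np.cos(yaw),np.sin(yaw)])
def G(hd,z):
    h=np.radians(hd); return np.r_[tgt-.006*np.array([np.cos(h),np.sin(h)]),.0115+.098+z]
E
python3 - <<'E'
from place import *
H=[-108,-93,-78,-63,-48,-33,-18,-3,12,27]
P=[]
for hd in H: z,q=tool(hd,A,1); P.append((tcp(G(hd,.12),z),q))
best(P); 
for h,p in zip(H,P): 
    j=env.solve_ik(*p); print(h,None if j is None else np.round(j,2))
print(env.observe()["joint_pos"].round(2), env.observe()["tool_pos"])
E
```

```text
travel [1.6  1.6  1.68 1.81 1.95 2.14 2.4  2.73 3.21 3.92]
-108 [-0.39  0.83 -0.28  1.3   0.71  1.89 -1.07]
-93 [-0.31  0.78 -0.53  1.47  0.92  1.84 -1.07]
-78 [-0.28  0.71 -0.62  1.66  1.05  1.73 -1.02]
-63 [-0.25  0.63 -0.67  1.85  1.18  1.59 -0.97]
-48 [-0.23  0.53 -0.68  2.03  1.32  1.4  -0.92]
-33 [-0.12  0.45 -0.75  2.2   1.52  1.23 -0.88]
-18 [ 0.03  0.37 -0.78  2.34  1.77  1.01 -0.86]
-3 [ 0.44  0.4  -1.06  2.41  2.1   0.86 -0.79]
12 [ 0.67  0.39 -1.04  2.42  2.59  0.57 -0.88]
27 [ 0.89  0.45 -1.05  2.36  3.3   0.33 -1.2 ]
[ 0.72  0.75 -0.67  1.74 -0.62  1.    0.52] [0.59254105 0.07863722 0.17849327]
```

```bash
python3 - <<'E'
from place import *
hd=-93; z,q=tool(hd,A,1)
env.move_straight(np.array(env.observe()["tool_pos"])+[0,0,.13])
env.goto(tcp(G(hd,.1),z),q)
print("low ok",env.solve_ik(tcp(G(hd,0),z),q) is not None)
o=env.observe(); print(o["time_s"],o["ft_force"].round(2),o["gripper_width"])
s=env.capture("scene"); t=env.capture("top")
save(np.hstack([cv2.resize(s["color"][90:330,120:360],(400,400)),cv2.resize(t["color"][80:230,150:300],(400,400))]),"hover2.png")
E
```

```text
low ok True
11.825 [ 0.24 -1.48 -4.3 ] 0.4557005936693117
```

View pics/hover2.png

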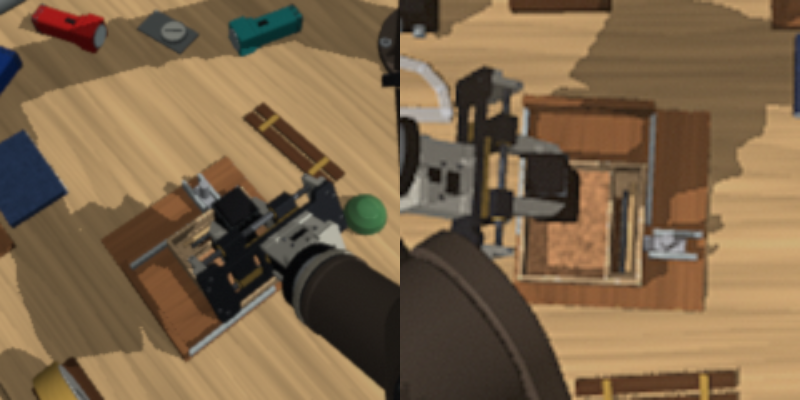

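The torch is now upright, lens down, over the bay (tail at crop (555,182), shifted outward by perspective). Lowering to contact.

```bash
python3 - <<'E'
from place import *
hd=-93; z,q=tool(hd,A,1)
t=env.capture("top"); Rm,tv=cam(t); x=t["K"]@(Rm@np.r_[tgt,.0115+.14+.1]+tv); print("tail px crop",400+(x[0]/x[2]-150)*2.667,(x[1]/x[2]-80)*2.667)
env.move_straight(tcp(G(hd,.015),z))
hit=env.move_straight(tcp(G(hd,-.006),z),v=.03,until_force=3)
o=env.observe(); print(hit,"grasp height err",(o["tool_pos"]-tcp(G(hd,0),z)).round(4),o["ft_force"].round(2),o["ft_torque"].round(2),o["time_s"])
s=env.capture("scene"); save(cv2.resize(s["color"][130:330,160:360],(600,600)),"down.png")
E
```

```text
tail px crop 543.9896756281788 170.90550058074464
True grasp height err [ 0.0001 -0.0001  0.0013] [0.89 1.   2.72] [ 0.51 -0.24  0.12] 13.2
```

View pics/down.png

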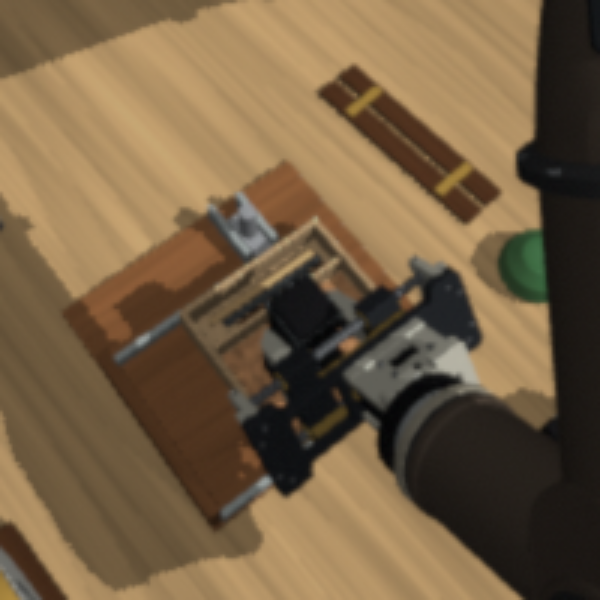

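Contact came within 1.3 mm of the expected height, so the lens is flat on the cork. I'll release, back off along the tool axis and look.

```bash
python3 - <<'E'
from place import *
hd=-93; z,q=tool(hd,A,1); p=np.array(env.observe()["tool_pos"])
env.move_gripper(1.0); env.dwell(.2)
env.move_straight(p-.10*z,v=.1); env.move_straight(p-.12*z+[0,0,.1],v=.25)
w=wcap(); s=env.capture("scene"); t=env.capture("top")
for P,l in((w,"w"),(s,"s"),(t,"t")):
  for n,zz in(("bay",.0115),("tray_front",.041),("catch_knob",.067),("tray_frame",0)):
    print(l,n,[(np.round(ray(P,d["at"],zz)[:2],3).tolist(),round(d["conf"],2)) for d in env.place_of(P,n)])
save(np.hstack([cv2.resize(w["color"],(448,336)),cv2.resize(s["color"][130:330,160:360],(336,336))]),"rel.png"); print(env.observe()["time_s"])
E
```

```text
w bay [([0.58, 0.071], 0.62)]
w tray_front [([0.505, 0.055], 0.79)]
w catch_knob [([0.544, -0.056], 0.72)]
w tray_frame [([0.647, 0.048], 0.6)]
s bay [([0.583, 0.072], 0.86)]
s tray_front [([0.506, 0.054], 0.89), ([0.588, 0.077], 0.27)]
s catch_knob [([0.587, 0.055], 0.73), ([0.545, -0.058], 0.43)]
s tray_frame [([0.373, 0.141], 0.33)]
t bay [([0.58, 0.076], 0.56), ([0.559, -0.044], 0.41), ([0.744, -0.289], 0.23)]
t tray_front [([0.507, 0.048], 0.78)]
t catch_knob [([0.541, -0.047], 0.44)]
t tray_frame [([0.646, 0.053], 0.87)]
16.8917
```

View pics/rel.png

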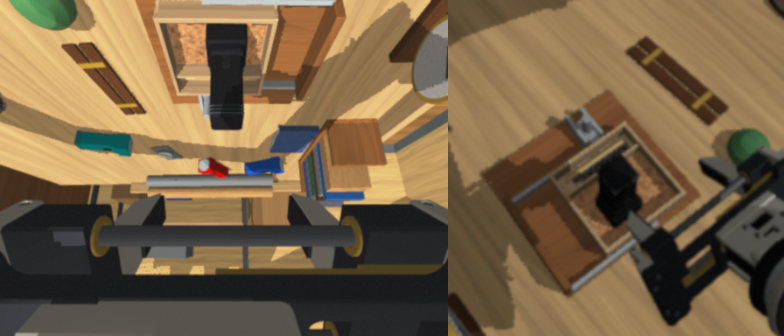

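The torch stands upright in the bay, with its tail at about (620,170) in the right-hand view and all pencils in place. Next I'll push the tray home with the fingers shut and the tool leaning back from the torch.

```bash
cat >> h.py <<'E'
F0=np.array([.6465,.0505]); YAW=np.radians(-2.8)
def L(x,y,z): c,s=np.cos(YAW),np.sin(YAW); return np.r_[F0+[c*x-s*y,s*x+c*y],z]
E
python3 - <<'E'
from h import *
C=[tool(-2.8,60,f) for f in(1,-1)]
i=best([(L(-.2,.03,.15),q) for z,q in C]); q=C[i][1]; print((1,-1)[i])
for x,zz in((-.2,.15),(-.2,.024),(-.075,.024)): print(env.solve_ik(L(x,.03,zz),q) is not None)
env.move_straight(np.array(env.observe()["tool_pos"])+[0,0,.1],v=.3)
env.move_gripper(0.)
env.goto(L(-.2,.03,.15),q)
env.move_straight(L(-.185,.03,.024),v=.15)
print(env.observe()["ft_force"].round(2))
print("early",env.move_straight(L(-.11,.03,.024),v=.05,until_force=8), env.observe()["ft_force"].round(2))
hit=env.move_straight(L(-.06,.03,.024),v=.03,until_force=10)
o=env.observe(); d=o["tool_pos"][:2]-F0; print(hit,"TCP local x",d[0]*np.cos(YAW)+d[1]*np.sin(YAW),o["ft_force"].round(2),o["time_s"])
s=env.capture("scene"); save(cv2.resize(s["color"][130:330,160:360],(600,600)),"home.png")
E
```

```text
travel [1.56e+00 9.00e+09]
1
True
False
True
[-0.06 -0.07 -0.4 ]
early False [-0.64 -0.39  0.3 ]
True TCP local x -0.0877731690011876 [-2.9   0.27  2.45] 24.1583
```

View pics/home.png

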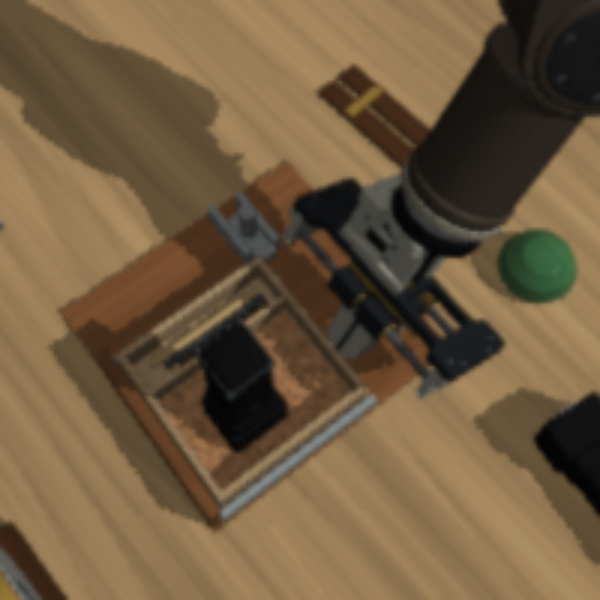

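The tray appears against the back stop with the torch still upright. I'll confirm with a slightly firmer, slow push, then back out and locate the knob.

```bash
python3 - <<'E'
from h import *
p=np.array(env.observe()["tool_pos"]); 
hit=env.move_straight(L(-.072,.03,.024),v=.015,until_force=18)
o=env.observe(); print(hit,"moved",(o["tool_pos"]-p).round(4),o["ft_force"].round(2))
env.move_straight(L(-.15,.03,.04),v=.15); env.move_straight(L(-.16,.03,.2),v=.25)
s=env.capture("scene"); t=env.capture("top"); w=wcap()
for P,l in((w,"w"),(s,"s"),(t,"t")):
  for n,zz in(("tray_front",.041),("catch_knob",.067)):
    print(l,n,[(np.round(ray(P,d["at"],zz)[:2],3).tolist(),round(d["conf"],2)) for d in env.place_of(P,n)])
print(L(-.075,0,0),L(-.0971,-.1124,0),env.observe()["time_s"])
E
```

```text
True moved [ 0.      0.0001 -0.0013] [-2.8  -0.55  1.81]
w tray_front [([0.57, 0.059], 0.6), ([0.706, -0.24], 0.38)]
w catch_knob [([0.555, -0.06], 0.96), ([0.665, -0.203], 0.29)]
s tray_front [([0.567, 0.054], 0.81)]
s catch_knob [([0.548, -0.055], 0.56)]
t tray_front [([0.567, 0.049], 0.9)]
t catch_knob []
[0.57158954 0.05416373 0.        ] [ 0.54402521 -0.0570225   0.        ] 27.45
```

The second push hit 18 N with no movement, so the tray is on its stop (front at about (0.568,0.054)). The knob is at about (0.549,-0.057). I'll push it across from its right, with the tool leaning away from the torch and the tips above the tray rim.

```bash
python3 - <<'E'
from h import *
kx=-.0925
for el in(60,70,50):
    C=[tool(87.2,el,f) for f in(1,-1)]
    ok=[all(env.solve_ik(L(kx,y,z),q) is not None for y,z in((-.165,.16),(-.155,.054),(-.07,.054))) for _,q in C]
    print(el,ok); 
    if any(ok): break
i=best([(L(kx,-.165,.16),q) for z,q in C]); i=i if ok[i] else 1-i; q=C[i][1]
env.goto(L(kx,-.165,.16),q)
print("down hit",env.move_straight(L(kx,-.158,.054),v=.15,until_force=8))
ly=lambda:(lambda d:-d[0]*np.sin(YAW)+d[1]*np.cos(YAW))(env.observe()["tool_pos"][:2]-F0)
h1=env.move_straight(L(kx,-.125,.054),v=.05,until_force=8); print(h1,ly())
hit=env.move_straight(L(kx,-.06,.054),v=.03,until_force=12)
o=env.observe(); print(hit,"TCP local y",ly(),o["ft_force"].round(2),o["time_s"])
s=env.capture("scene"); save(cv2.resize(s["color"][130:330,160:360],(600,600)),"catch.png")
E
```

```text
60 [True, True]
travel [2.41 1.3 ]
down hit False
False -0.12519735985836633
True TCP local y -0.08938896617904384 [-0.29 -4.43  1.69] 31.575
```

View pics/catch.png

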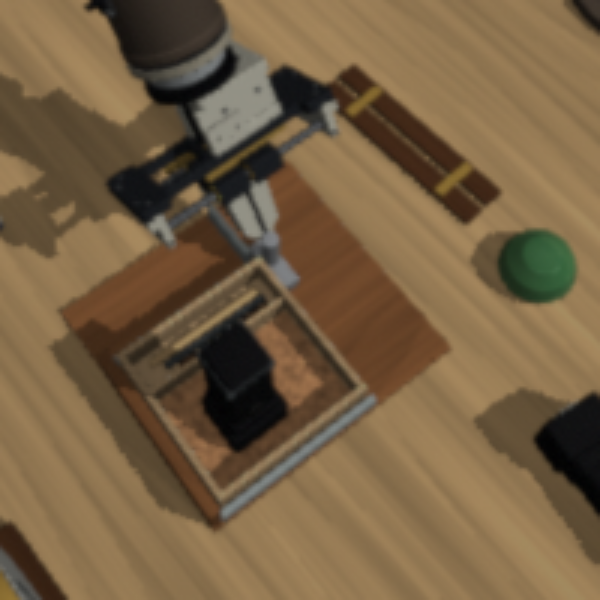

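The catch bar is across the tray's front, stopped within 1 mm of the predicted 40 mm travel. One firmer nudge, then retreat and a final look.

```bash
python3 - <<'E'
from h import *
kx=-.0925; p=np.array(env.observe()["tool_pos"])
hit=env.move_straight(L(kx,-.075,.054),v=.015,until_force=20); print(hit,(env.observe()["tool_pos"]-p).round(4))
env.move_straight(L(kx,-.13,.07),v=.15); env.move_straight(L(kx,-.2,.25),v=.25); env.dwell(.3)
w=wcap(); s=env.capture("scene"); t=env.capture("top")
for P in(w,s,t): print([(np.round(ray(P,d["at"],.067)[:2],3).tolist(),round(d["conf"],2)) for d in env.place_of(P,"catch_knob")],[(np.round(ray(P,d["at"],.021)[:2],3).tolist(),round(d["conf"],2)) for d in env.place_of(P,"torch_a")][:5])
print("knob expected",L(kx,-.0724,0)); print(env.observe()["time_s"])
save(np.hstack([cv2.resize(s["color"][130:330,160:360],(400,400)),cv2.resize(t["color"][70:270,100:300],(400,400))]),"final.png")
E
```

```text
True [ 0.0005  0.0001 -0.0004]
[([0.552, -0.019], 0.8)] [([0.685, 0.127], 0.58)]
[([0.546, -0.03], 0.67)] [([0.21, -0.246], 0.93), ([0.683, -0.498], 0.81), ([0.479, 0.333], 0.79), ([0.539, -0.535], 0.79), ([0.631, 0.038], 0.71)]
[([0.536, -0.012], 0.64), ([0.354, 0.341], 0.39)] [([0.213, -0.239], 0.94), ([0.683, 0.077], 0.92), ([0.468, 0.344], 0.74)]
knob expected [ 0.55057371 -0.01729496  0.        ]
34.2917
```

View pics/final.png

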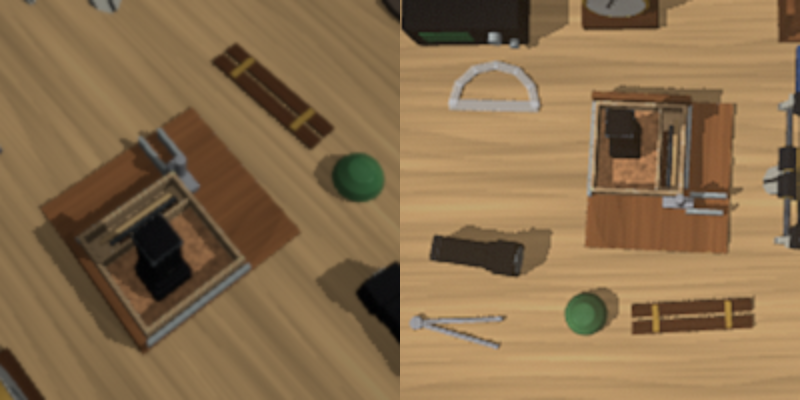

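The final view shows the torch upright in the bay (tail at (157,240) left, (623,125) right), the tray home, the catch across and torch_a lying where it was.

```bash
python3 -c "
from cell import env
print(env.job_done(), env.observe()['time_s'])"
```

```text
the job is handed in; nothing more can be done
the job is handed in; nothing more can be done
```

The job is done and handed in; the robot clock read 34.3 s at the last check before that.

- **Finding the loaded torch:** Hefting torch_b gave 0.454 kg, which is in the battery range. I never touched torch_a, the empty one.
- **Placing:** I stood torch_b on its lens in the cork bay and released it. My first hover had the wrong jaw sign, with the torch nearly level. I caught that in the picture before anything touched.
- **Tray:** I pushed it home, and a second push of 18 N moved it no further.
- **Catch:** I slid it about 40 mm across, and a second push of 20 N moved it no further.

**Last checks:** The final pictures show the torch upright, the tray home and the catch across. torch_a, the rule, paperweight, dividers and protractor look unmoved. The compass and logbook were outside the final picture and I did not re-check them; the arm made no contact near them that I noticed.

**Disagreements:**
- The camera estimates put the homed tray front 2–5 mm short of my prediction, and I trusted the firm stop instead.
- The cameras also spread about 1–2 cm on the final knob position. The wrist camera agreed with the prediction to about 2 mm.

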